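# Hang the last hooked tag on the drying rail

### The arm

A 7-joint arm with a two-finger parallel gripper is mounted at the origin on the work surface. World frame = base frame: x ahead of the robot, y to its left, z up, the work surface at z = 0. Lengths are in m, angles in rad, forces in N, time in s.
With the tool pointing down it reaches from about 0.375 to 0.925 m from the base axis. Payload 3.1 kg.
Tool frame: the origin (TCP) lies on the mounting face of the last link; the fingertips stand 173 mm ahead of it and the grasp point (between the pads) lies 155 mm ahead of it; z points along the fingers, y is the line along which they close (so a half turn about z gives the same grasp; the last joint's range is limited). The gripper opens to 85 mm and grips with 20 to 120 N. Pads are 22 mm wide; open, the fingers measure 114 mm over their backs; the gripper's body (76 mm by 85 mm) begins 54 mm behind the grasp point. The pads swing forward as they close: fully open they stand 13 mm farther back than shut.
Start: joints at [-1.352, 0.383, 0.044, 1.598, -0.018, 1.161, -0.05], TCP at [0.202, 0.618, 0.405] pointing down, gripper open.
Joint ranges: [-2.61, 2.61], [-0.41, 2.15], [-1.48, 1.57], [0, 2.5], [-1.57, 4.71], [0.05, 1.97], [-2.85, 2.85]. Speed limits (rad/s): [2.79, 2.79, 3.14, 3.14, 3.14, 3.14, 3.14].

### API

Orientations are given as a rotation vector (axis times angle).
In Python, from bench import status, read_camera, order gives the robot as it stands.
- The arm moves only by the tool play_rows, never from a script. Its argument "rows" is a list of rows, each a list of 3 entries, a list of its own where there are three numbers: the shift along the world's x, y, z in m, then the turn, a rotation vector about the world's x, y, z in degrees, then the closure, from 0 (fully open) to 1 (shut). In form: [[[x, y, z], [wx, wy, wz], jaw], ...]. A call has exactly 10 rows; each row shifts and turns the commanded pose from where the row before left it; what a row does not reach is not made up. A row lasts 1/12 s, in which the tool goes at most 41.7 mm and 7.16 degrees, less where a joint would pass 70% of its speed; a pose out of reach is approached as far as the arm can. A call is refused whole if a number of a shift passes 0.0417 or a number of a turn 7.16, either way. A call with a gripper value outside its range is refused whole. The fingers move at their own pace and stop on an object; "newtons" is the grip in N (left out, the last holds). Time passes only in rows, so rows that do not move let the fingers close, or fill a call up. It gives the time, the measured TCP pose, the force, the opening and the grip force at its end, in the units of the state.
- status.state(): the state, without advancing time (a new reading comes with each control period).
- read_camera(name): name is "side" or "top"; returns a dict with "frame" (480x640x3 uint8, red, green, blue), "fx", "fy", "cx", "cy" (pixels), "dist_coeffs" ([k1, k2, p1, p2, k3] as OpenCV has them; the pictures are not rectified), "origin" and "attitude" of the camera in the world. Camera axes: x right, y down, z forward; pixel columns grow to the right and rows downward; lengths in m; the calibration is good to about 2 mm. A picture is of the moment at which its call begins. There is no depth.
- order.sign_off(): hands the job in; it is judged then, once.
The state is a dict: "clock": time; "joint_pos": joint angles; "joint_velocities": joint speeds; "tau": joint torques, N m; "position": TCP position; "eef_rot": TCP orientation; "wrist_force": force on the tool from outside, world axes, zero at the start; "wrist_torque": the same for the moment, N m; "finger_gap": opening from 0.0 (shut) to 1.0 (fully open); "grasp_force": force on a finger pad.
Only numpy, scipy, OpenCV 4.12 (cv2) and the standard library are available. Lean on these libraries where they do the work, as an engineer would, in place of code of your own. Each camera call takes 0.05 s, during which the arm holds its last target. There are 200 camera calls.

### The job

On the warm ledge, take the hooked tag out of the clear stand and hang it upright on the wooden drying rail, in the gap between the two tags already hanging there, so that its hook sits down on the rail and it hangs square to the rail like its neighbours. Do not push the two hanging tags out of place, and let go of the tag once it hangs.

Things in the scene. Friction and masses are not known exactly. Their poses are not given: they have to be found in the camera images.
- hook_tag: Tag to hang, 60-100 g, upright in a clear block's slot: pawn-inlaid plywood plate 50 wide (y) x 60 x 6 mm under a steel U hook, open down. Origin: middle of the underside of the hook's level bridge (52 mm in x); z up. Plate centre 26 mm to +x, 25 to 85 mm below; free leg at -x to 38 mm below; 46 mm between legs. Wooden grip on the bridge, 14 (x) x 20 (y) mm, 3 to 53 mm above the origin. Hook strip 20 mm wide.
- left_tag: Neighbour hanging loose on the rail, +y side of the gap. Same make, size, axes and origin as hook_tag. Free space between the neighbours' plates: 82 to 92 mm. The fixed clear block (170 x 50 x 40 mm) has two slots, 32 mm deep, 2 mm play; its other slot holds a tag with the same plate and grip but no hook: its grip stands straight above its plate.
- right_tag: Neighbour hanging loose on the rail, -y side of the gap. Same make, size, axes and origin as hook_tag: the bridge of its hook lies on the rail's top, its wooden grip stands up above the rail.
- rail: Fixed wooden drying rail: level batten 300 mm long (y), 26 mm wide (x), 12 mm thick, flat top 120 mm above the ledge, on posts 144 mm either side of the middle. Origin: on the ledge under the batten's middle; y along it, z up. Tags hang astride it, plates on its +x side, away from the robot.
There are look-alikes about, which are no part of the job. What is shaped like the right_tag but yellow is not meant.

How it is judged:
At the end, for the whole second after the job is handed in: The hooked tag hangs at rest between the two neighbours: the bridge of its hook lies on the rail's top (within 6 mm below or 8 mm above in height, 16 mm across the rail), upright within 15 degrees and square to the rail within 15 degrees; each neighbour is within 20 mm of where it started (z of hook_tag in the frame of rail between 0.114 and 0.128 m and x of hook_tag in the frame of rail between -0.016 and 0.016 m and y of hook_tag in the frame of left_tag below -0.045 m and y of hook_tag in the frame of right_tag above 0.045 m and angle between hook_tag's own z axis and vertical below 0.26 rad and angle between the y axis of hook_tag and the y axis of rail, either way round below 0.26 rad and contact force between hook_tag and rail above 0.2 N and linear speed of hook_tag below 0.02 m/s and distance of each of left_tag, right_tag from where it was at the start of the episode below 0.02 m); the robot touches nothing.
It fails at once if the left hanging neighbour is pushed more than 30 mm out of place or off the rail (distance of left_tag from where it was at the start of the episode above 0.03 m).
It fails at once if the right hanging neighbour is pushed more than 30 mm out of place or off the rail (distance of right_tag from where it was at the start of the episode above 0.03 m).
It also fails if it takes over 45 s, if anything falls off the work surface, if the arm or the gripper's body presses on something with over 40 N, if the wrist force passes 120 N, or if a joint passes its speed limit or range.

## Working session

There is one attempt and no reset: what is moved stays moved. The work goes in short steps, Python scripts to look and compute and a tool call to move; the robot and the scene stay as the last step left them, time stands still between calls to the robot, and variables do not carry over. Pictures are saved under pics/ and viewed, at most 10 in all, crops included, and the job is handed in when it is done.

Besides the shell and the picture viewer there is one more tool, called in YAML: its name, and indented under it one key for each argument. play_rows: Moves the arm, as the interface text tells. Its arguments: {"type":"object","properties":{"rows":{"type":"array"},"newtons":{"type":"number"}},"required":["rows"]}

```bash
mkdir -p pics; cat > h.py <<'E'
import numpy as np,cv2
from bench import status, read_camera, order
from scipy.spatial.transform import Rotation as R
def snap(n,fn):
    c=read_camera(n); cv2.imwrite('pics/'+fn,c['frame'][:,:,::-1]); np.save(f'pics/{n}.npy',c,allow_pickle=True); return c
def load(n): return np.load(f'pics/{n}.npy',allow_pickle=True).item()
def rot(c):
    a=np.array(c['attitude'],float); return a if a.shape==(3,3) else R.from_rotvec(a).as_matrix() if a.size==3 else R.from_quat(a).as_matrix()
def K(c): return np.array([[c['fx'],0,c['cx']],[0,c['fy'],c['cy']],[0,0,1.]])
def ray(c,u,v):
    p=cv2.undistortPoints(np.array([[[u,v]]],float),K(c),np.array(c['dist_coeffs'],float))[0,0]
    return np.array(c['origin']),rot(c)@np.array([p[0],p[1],1])
def atz(c,u,v,z):
    o,d=ray(c,u,v); return o+d*(z-o[2])/d[2]
def proj(c,P):
    Rm=rot(c).T; r=cv2.Rodrigues(Rm)[0]; t=-Rm@np.array(c['origin'])
    return cv2.projectPoints(np.atleast_2d(np.array(P,float)),r,t,K(c),np.array(c['dist_coeffs'],float))[0][:,0]
E
python3 - <<'E'
from h import *
np.set_printoptions(precision=3,suppress=True)
for n in('side','top'):
    c=snap(n,n+'0.png'); print(n,c['fx'],c['origin'],c['attitude'])
print(status.state())
E
```

```text
side 510.50500842037434 [-0.    -0.629  0.865] [-2.238  0.745 -0.314]
top 620.577451614784 [ 0.415 -0.009  1.123] [-2.189  2.179 -0.026]
{'clock': 0.1, 'joint_pos': array([-1.352,  0.384,  0.044,  1.599, -0.018,  1.161, -0.05 ]), 'joint_velocities': array([-0.   , -0.   , -0.001, -0.003,  0.   ,  0.001,  0.   ]), 'tau': array([  0.003, -43.473,   1.029, -25.045,   0.011,   0.005,   0.   ]), 'position': array([0.202, 0.617, 0.403]), 'eef_rot': array([-0.495, -3.102,  0.004]), 'wrist_force': array([ 0.043,  0.048, -0.447]), 'wrist_torque': array([-0.028, -0.006, -0.005]), 'grasp_force': 0.0, 'finger_gap': 1.0014704710184297}
```

View pics/side0.png

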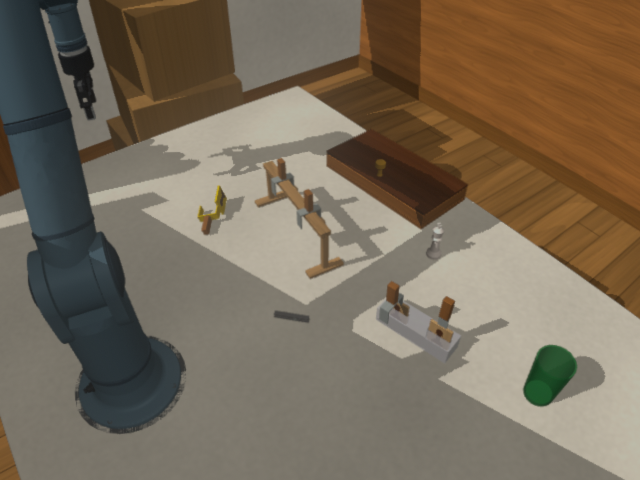

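View pics/top0.png

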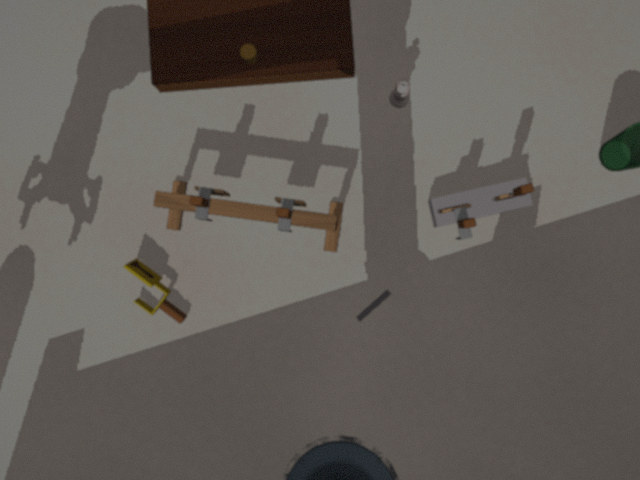

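The side view shows the rail at about (300,200) with its two tags, and the clear block at (418,325). The hooked tag is in the block's left slot (grip at 393,292); the yellow look-alike lies at (212,212). In the top view the rail runs (155,198) to (340,222), and the hooked tag is at (463,222). I'll enlarge both areas.

```bash
python3 - <<'E'
from h import *
a=cv2.imread('pics/top0.png'); b=cv2.imread('pics/side0.png')
r=lambda i,x,y,w,h,s:cv2.resize(i[y:y+h,x:x+w],None,fx=s,fy=s,interpolation=cv2.INTER_CUBIC)
t=np.vstack([r(a,145,170,200,75,4),r(a,420,165,133,85,6)[:, :].copy()[:, :798] if 0 else cv2.resize(a[170:245,400:600],None,fx=4,fy=4,interpolation=cv2.INTER_CUBIC)])
cv2.imwrite('pics/tc.png',t)
s=np.hstack([r(b,245,145,100,140,4),r(b,370,275,100,140,4)])
cv2.imwrite('pics/sc.png',s)
E
```

```text
(no output)
```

View pics/tc.png

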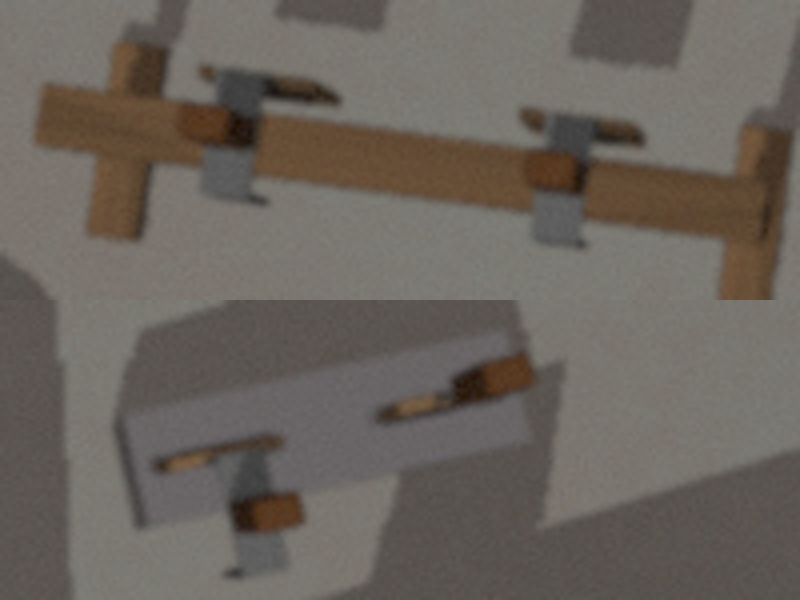

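View pics/sc.png

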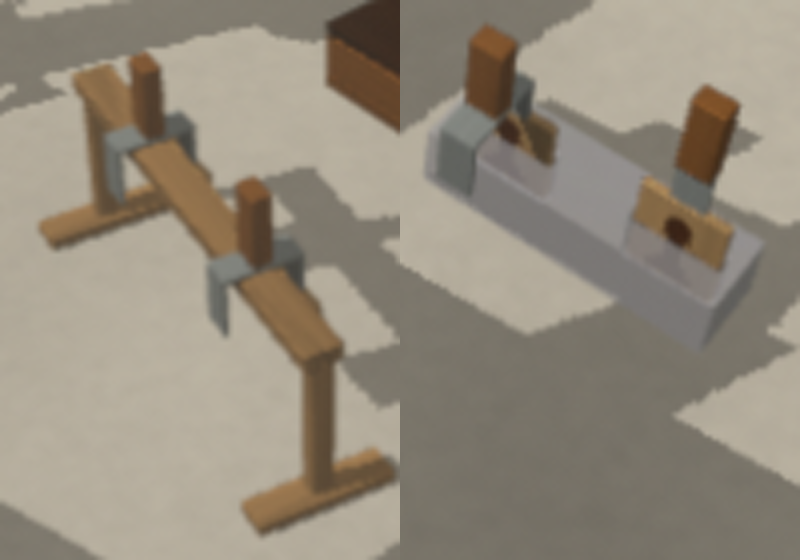

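```bash
python3 - <<'E'
from h import *
np.set_printoptions(precision=4,suppress=True)
t=load('top'); s=load('side')
f=lambda x,y,ox,oy:((x+.5)/4-.5+ox,(y+.5)/4-.5+oy)
A=lambda x,y,z:atz(t,*f(x,y,145,170),z)
B=lambda x,y,z:atz(t,*f(x,y-300,400,170),z)
SL=lambda x,y,z:atz(s,*f(x,y,245,145),z)
SR=lambda x,y,z:atz(s,*f(x-400,y,370,275),z)
def yaw(p,q): d=q-p; return np.degrees(np.arctan2(d[1],d[0]))
c=[A(*p,.12) for p in((45,83),(37,143),(765,240),(770,180))]
print('rail ctr',np.mean(c,0),'yaw',yaw((c[2]+c[3])/2,(c[0]+c[1])/2)-90, 'len',np.linalg.norm(c[0]-c[3]),np.linalg.norm(c[0]-c[1]))
for n,p,q in(('L',(206,122),(145,62)),('R',(550,169),(254,190))):
    print(n,'griptop',A(*p,.173),SL(*q,.173))
for n,p in(('L',[(202,193),(252,197)]),('R',[(534,241),(580,244)])): print(n,'bridge free edge',[A(*x,.123) for x in p])
for n,p in(('L',[(200,70),(338,99)]),('R',[(520,115),(642,140)])):
    e=[A(*x,.095) for x in p]; print(n,'plate',e,yaw(e[1],e[0])-90)
print('H griptop',B(278,511,.146),SR(493,41,.146))
e=[B(240,574,.095),B(285,568,.095)];print('H free edge',np.mean(e,0),yaw(e[1],e[0])-90)
e=[B(155,465,.068),B(282,440,.068)];print('H plate',np.mean(e,0),yaw(e[1],e[0])-90,np.linalg.norm(e[0]-e[1]))
e=[B(122,415,.04),B(140,527,.04),B(530,440,.04),B(510,330,.04)];print('block',e,np.mean(e,0),yaw((e[2]+e[3])/2,(e[0]+e[1])/2)-90,np.linalg.norm(e[1]-e[2]))
E
```

```text
rail ctr [0.5019 0.155  0.12  ] yaw -7.403434509724107 len 0.299393817952799 0.024805891372303292
L griptop [0.5123 0.2228 0.173 ] [0.5121 0.2246 0.173 ]
R griptop [0.4945 0.0894 0.173 ] [0.4931 0.0878 0.173 ]
L bridge free edge [array([0.4884, 0.2362, 0.123 ]), array([0.4869, 0.2157, 0.123 ])]
R bridge free edge [array([0.4694, 0.1008, 0.123 ]), array([0.4683, 0.0821, 0.123 ])]
L plate [array([0.5421, 0.2447, 0.095 ]), array([0.5301, 0.1865, 0.095 ])] -11.689467158580712
R plate [array([0.5236, 0.1102, 0.095 ]), array([0.5132, 0.0592, 0.095 ])] -11.420279637256215
H griptop [ 0.4812 -0.2022  0.146 ] [ 0.4779 -0.2043  0.146 ]
H free edge [ 0.4598 -0.2058  0.095 ] 7.88199157686627
H plate [ 0.5113 -0.1927  0.068 ] 11.38949102223286 0.05479064272630633
block [array([ 0.5301, -0.1557,  0.04  ]), array([ 0.4812, -0.1634,  0.04  ]), array([ 0.5197, -0.3323,  0.04  ]), array([ 0.5678, -0.3242,  0.04  ])] [ 0.5247 -0.2439  0.04  ] 12.724708711815069 0.17326683896318884
```

play_rows:
  rows:
    - [[0.025,-0.027,0],[0,0,-3],0]
    - [[0.025,-0.027,0],[0,0,-3],0]
    - [[0.025,-0.027,0],[0,0,-3],0]
    - [[0.025,-0.027,0],[0,0,-3],0]
    - [[0.025,-0.027,0],[0,0,-3],0]
    - [[0.025,-0.027,0],[0,0,-3],0]
    - [[0.025,-0.027,0],[0,0,-3],0]
    - [[0.025,-0.027,0],[0,0,-3],0]
    - [[0.025,-0.027,0],[0,0,-3],0]
    - [[0.025,-0.027,0],[0,0,-3],0]
  newtons: 40

```text
clock: 0.93
position: [0.4532, 0.346, 0.4043]
eef_rot: [-1.285, -2.866, 0.001]
wrist_force: [0.4, -0.1, 0.1]
finger_gap: 1.001
grasp_force: 0.0
```

play_rows:
  rows:
    - [[0.003,-0.04,0],[0,0,-3],0]
    - [[0.003,-0.04,0],[0,0,-3],0]
    - [[0.003,-0.04,0],[0,0,-3],0]
    - [[0.003,-0.04,0],[0,0,-3],0]
    - [[0.003,-0.04,0],[0,0,-3],0]
    - [[0.003,-0.04,0],[0,0,-3],0]
    - [[0.003,-0.04,0],[0,0,-3],0]
    - [[0.003,-0.04,0],[0,0,-3],0]
    - [[0.003,-0.04,0],[0,0,-3],0]
    - [[0.003,-0.04,0],[0,0,-3],0]

```text
clock: 1.77
position: [0.4818, -0.0543, 0.4045]
eef_rot: [-1.983, -2.436, -0.001]
wrist_force: [0.9, 0.5, 0.7]
finger_gap: 1.001
grasp_force: 0.0
```

play_rows:
  rows:
    - [[0,-0.025,0],[0,0,0],0]
    - [[0,-0.025,0],[0,0,0],0]
    - [[0,-0.025,-0.01],[0,0,0],0]
    - [[0,-0.025,-0.01],[0,0,0],0]
    - [[0,-0.025,-0.01],[0,0,0],0]
    - [[0,-0.023,-0.01],[0,0,0],0]
    - [[0,0,0],[0,0,0],0]
    - [[0,0,0],[0,0,0],0]
    - [[0,0,0],[0,0,0],0]
    - [[0,0,0],[0,0,0],0]

```text
clock: 2.6
position: [0.4829, -0.1989, 0.3648]
eef_rot: [-1.977, -2.441, -0.001]
wrist_force: [-0.4, 0.3, 0.9]
finger_gap: 0.998
grasp_force: 0.0
```

```bash
python3 - <<'E'
from h import *
np.set_printoptions(precision=4,suppress=True)
s=snap('side','side1.png');t=snap('top','top1.png')
st=status.state();p=st['position'];print(p,st['joint_pos'])
b=s['frame'][200:350,340:490,::-1]
b=cv2.resize(b,None,fx=4,fy=4,interpolation=cv2.INTER_CUBIC)
# model of tag at estimate
def tag(o,yaw):
    c,sn=np.cos(yaw),np.sin(yaw);Rz=np.array([[c,-sn,0],[sn,c,0],[0,0,1]])
    P=[(x,y,z) for z in(.003,.053) for x,y in((-.007,-.01),(.007,-.01),(.007,.01),(-.007,.01))]
    return np.array(P)@Rz.T+o
for q in proj(s,tag([.4815,-.202,.093],np.radians(11.5))): 
    cv2.circle(b,tuple(int(v) for v in ((q-[340,200]+.5)*4-.5)),2,(0,255,0),-1)
for z in(.155,.16): 
    q=proj(s,[[p[0],p[1],p[2]-z]])[0]; cv2.circle(b,tuple(int(v) for v in ((q-[340,200]+.5)*4-.5)),3,(0,0,255),-1)
cv2.imwrite('pics/s1c.png',b)
E
```

```text
[ 0.483  -0.1989  0.365 ] [-0.3606  0.2228  0.7586  1.9715 -0.1812  1.0141  0.6916]
```

View pics/s1c.png

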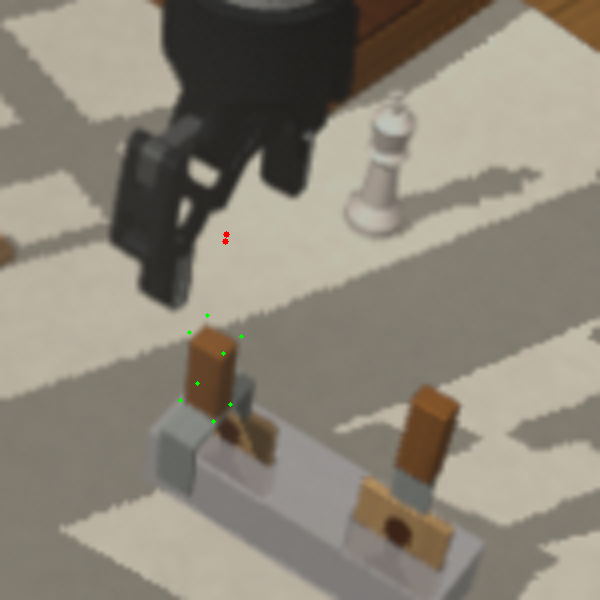

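The grip top in the side view is at (393,285) and the model sits about 2.5 px too high. I'll triangulate the grip tops from both views, along with the block.

```bash
python3 - <<'E'
from h import *
np.set_printoptions(precision=4,suppress=True)
t=load('top'); s=load('side')
f=lambda x,y,ox,oy:((x+.5)/4-.5+ox,(y+.5)/4-.5+oy)
def tri(a,b):
    o1,d1=ray(t,*a);o2,d2=ray(s,*b)
    k=np.linalg.lstsq(np.c_[d1,-d2],o2-o1,rcond=None)[0]
    p,q=o1+d1*k[0],o2+d2*k[1]; return (p+q)/2,np.linalg.norm(p-q)
T=lambda x,y:f(x,y-300,400,170); S=lambda x,y:f(x-400,y,370,275)
print('H',tri(T(278,511),S(493,41)))
print('H2',tri(T(278,511),f(212,341,340,200)))
print('blk near corner(-x,-y end)',tri(T(530,440),S(722,278)))  
print('other griptop',tri(T(510,375),S(715,104)))
print('L',tri(f(206,122,145,170),f(145,62,245,145)),'R',tri(f(550,169,145,170),f(254,190,245,145)))
a=t['frame'][170:245,400:600,::-1]
cv2.imwrite('pics/t1c.png',np.vstack([cv2.resize(a,None,fx=4,fy=4,interpolation=cv2.INTER_CUBIC)]))
E
```

```text
H (array([ 0.4809, -0.2025,  0.1424]), np.float64(0.0014185735428936565))
H2 (array([ 0.4807, -0.2024,  0.1424]), np.float64(0.0018826021402159044))
blk near corner(-x,-y end) (array([ 0.52  , -0.3286,  0.0586]), np.float64(0.00533276812478309))
other griptop (array([ 0.535 , -0.2934,  0.1441]), np.float64(0.000781258159558398))
L (array([0.5117, 0.2229, 0.1741]), np.float64(0.0010789866168585828)) R (array([0.4945, 0.0896, 0.1712]), np.float64(0.0002930518873037305))
```

play_rows:
  rows:
    - [[0,-0.0005,-0.012],[0,0,0],0]
    - [[0,-0.0005,-0.012],[0,0,0],0]
    - [[0,-0.0005,-0.012],[0,0,0],0]
    - [[0,-0.0005,-0.012],[0,0,0],0]
    - [[0,0,-0.012],[0,0,0],0]
    - [[0,0,-0.012],[0,0,0],0]
    - [[0,0,-0.01],[0,0,0],0]
    - [[0,0,-0.005],[0,0,0],0]
    - [[0,0,0],[0,0,0],0]
    - [[0,0,0],[0,0,0],0]

```text
clock: 3.53
position: [0.4825, -0.2025, 0.2774]
eef_rot: [-1.98, -2.438, 0.001]
wrist_force: [-0.2, 0.4, 0.4]
finger_gap: 0.998
grasp_force: 0.0
```

play_rows:
  rows:
    - [[0,0,0],[0,0,0],0.5]
    - [[0,0,0],[0,0,0],0.6]
    - [[0,0,0],[0,0,0],0.7]
    - [[0,0,0],[0,0,0],0.75]
    - [[0,0,0],[0,0,0],0.8]
    - [[0,0,0],[0,0,0],0.9]
    - [[0,0,0],[0,0,0],1]
    - [[0,0,0],[0,0,0],1]
    - [[0,0,0],[0,0,0],1]
    - [[0,0,0],[0,0,0],1]
  newtons: 40

```text
clock: 4.37
position: [0.4844, -0.2021, 0.2789]
eef_rot: [1.976, 2.436, 0.004]
wrist_force: [5.1, 1.6, 4.5]
finger_gap: 0.159
grasp_force: 40.1
```

play_rows:
  rows:
    - [[0,0,0.005],[0,0,0],1]
    - [[0,0,0.008],[0,0,0],1]
    - [[0,0,0.01],[0,0,0],1]
    - [[0,0,0.015],[0,0,0],1]
    - [[0,0,0.02],[0,0,0],1]
    - [[0,0,0.03],[0,0,0],1]
    - [[0,0,0.03],[0,0,0],1]
    - [[0,0,0.03],[0,0,0],1]
    - [[0,0,0.03],[0,0,0],1]
    - [[0,0,0.025],[0,0,0],1]

```text
clock: 5.2
position: [0.4805, -0.2032, 0.4807]
eef_rot: [-1.979, -2.434, 0.006]
wrist_force: [-0.1, 0.6, -0.5]
finger_gap: 0.163
grasp_force: 39.2
```

play_rows:
  rows:
    - [[0.002,0.018,0],[0,0,-1.2],1]
    - [[0.002,0.03,0],[0,0,-2],1]
    - [[0.002,0.035,0],[0,0,-2],1]
    - [[0.002,0.035,0],[0,0,-2],1]
    - [[0.002,0.035,0],[0,0,-2],1]
    - [[0.002,0.035,0],[0,0,-2],1]
    - [[0.002,0.035,0],[0,0,-2],1]
    - [[0.002,0.035,0],[0,0,-2],1]
    - [[0.002,0.035,0],[0,0,-2],1]
    - [[0.002,0.03,0],[0,0,-2],1]

```text
clock: 6.03
position: [0.5008, 0.1218, 0.4782]
eef_rot: [-2.359, -2.072, 0.012]
wrist_force: [0.9, 0.1, -1.3]
finger_gap: 0.159
grasp_force: 39.3
```

play_rows:
  rows:
    - [[0.001,0.02,0],[0,0,0],1]
    - [[0,0.012,-0.01],[0,0,0],1]
    - [[0,0.004,-0.01],[0,0,0],1]
    - [[0,0,-0.01],[0,0,0],1]
    - [[0,0,-0.01],[0,0,0],1]
    - [[0,0,0],[0,0,0],1]
    - [[0,0,0],[0,0,0],1]
    - [[0,0,0],[0,0,0],1]
    - [[0,0,0],[0,0,0],1]
    - [[0,0,0],[0,0,0],1]

```text
clock: 6.87
position: [0.5038, 0.1562, 0.4415]
eef_rot: [2.36, 2.073, 0.002]
wrist_force: [-0.4, -0.4, 0.1]
finger_gap: 0.159
grasp_force: 39.3
```

```bash
python3 - <<'E'
from h import *
np.set_printoptions(precision=4,suppress=True)
s=snap('side','side2.png');t=snap('top','top2.png')
st=status.state();print(st['position'],R.from_rotvec(st['eef_rot']).as_matrix())
b=cv2.resize(s['frame'][100:290,220:370,::-1],None,fx=3,fy=3,interpolation=cv2.INTER_CUBIC)
a=cv2.resize(t['frame'][130:260,150:340,::-1],None,fx=2.3,fy=2.3,interpolation=cv2.INTER_CUBIC)
o=np.zeros((max(a.shape[0],b.shape[0]),a.shape[1]+b.shape[1]+0,3),np.uint8);o=o[:, :]
o[:b.shape[0],:b.shape[1]]=b;w=min(a.shape[1],o.shape[1]-b.shape[1]);o[:a.shape[0],b.shape[1]:b.shape[1]+w]=a[:,:w]
o=o[:, :800] if o.shape[1]>800 else o
cv2.imwrite('pics/c2.png',o);print(o.shape)
E
```

```text
[0.5037 0.1565 0.4413] [[ 0.1282  0.9918  0.0011]
 [ 0.9918 -0.1282  0.0007]
 [ 0.0008  0.001  -1.    ]]
(570, 800, 3)
```

View pics/c2.png

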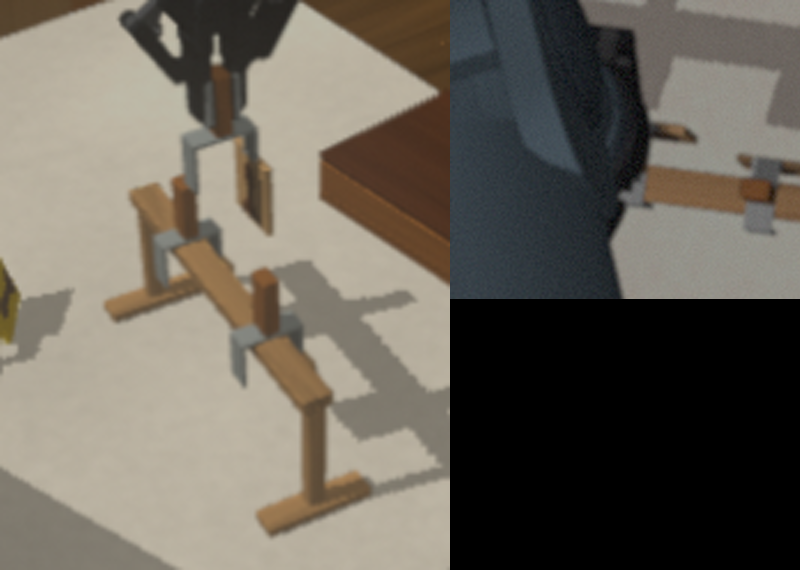

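The side crop shows the tag held upright and square over the rail: free leg at (190,165), plate at (255,190), rail below running (150,190) to (315,395). I'll overlay the model to get the tag's offset in the hand.

```bash
python3 - <<'E'
from h import *
s=load('side')
def M(o,yaw):
    y=np.radians(yaw);Rz=R.from_euler('z',y).as_matrix()
    P=[(x,yy,.003) for x,yy in((-.026,-.01),(-.026,.01),(.026,.01),(.026,-.01))]
    P+=[(-.026,-.01,-.038),(-.026,.01,-.038)]
    P+=[(x,yy,z) for x in(.023,.029) for yy in(-.025,.025) for z in(-.025,-.085)]
    return np.array(P)@Rz.T+o
b=s['frame'][100:230,240:370,::-1]; b=cv2.resize(b,None,fx=4.6,fy=4.6,interpolation=cv2.INTER_CUBIC)
def draw(P,col):
    for q in proj(s,P): cv2.circle(b,tuple(int(round(v)) for v in ((q-[240,100]+.5)*4.6-.5)),3,col,-1)
draw(M([.5037,.1565,.255],-7.4),(0,255,0))
Rz=R.from_euler('z',np.radians(-7.4)).as_matrix()
draw(np.array([(x,y,.12) for x in(-.013,.013) for y in(-.15,.15,0)])@Rz.T+[.502,.155,0],(255,0,255))
draw(M([.4945,.0886,.12],-7.4),(0,255,255))
cv2.imwrite('pics/c3.png',b)
E
```

```text
(no output)
```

View pics/c3.png

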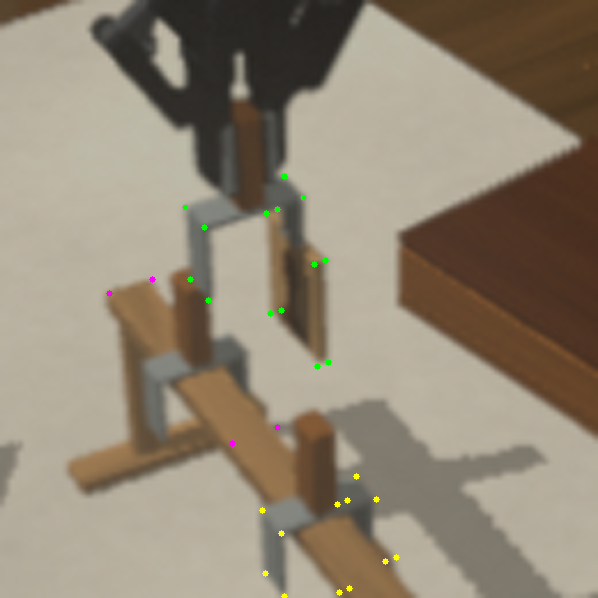

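The held tag and the right tag show the same small offset from their models, so the tag lines up with the rail. I'll lower it now.

play_rows:
  rows:
    - [[-0.001,-0.001,-0.012],[0,0,0],1]
    - [[0,0,-0.012],[0,0,0],1]
    - [[0,0,-0.012],[0,0,0],1]
    - [[0,0,-0.012],[0,0,0],1]
    - [[0,0,-0.012],[0,0,0],1]
    - [[0,0,-0.012],[0,0,0],1]
    - [[0,0,-0.012],[0,0,0],1]
    - [[0,0,-0.012],[0,0,0],1]
    - [[0,0,-0.012],[0,0,0],1]
    - [[0,0,-0.01],[0,0,0],1]

```text
clock: 7.8
position: [0.5023, 0.1556, 0.3211]
eef_rot: [-2.359, -2.074, 0.002]
wrist_force: [-0.2, 0.1, 0.3]
finger_gap: 0.157
grasp_force: 39.4
```

play_rows:
  rows:
    - [[0,0,-0.003],[0,0,0],1]
    - [[0,0,-0.002],[0,0,0],1]
    - [[0,0,-0.002],[0,0,0],1]
    - [[0,0,-0.002],[0,0,0],1]
    - [[0,0,0],[0,0,0],1]
    - [[0,0,0],[0,0,0],1]
    - [[0,0,0],[0,0,0],1]
    - [[0,0,0],[0,0,0],1]
    - [[0,0,0],[0,0,0],1]
    - [[0,0,0],[0,0,0],1]

```text
clock: 8.63
position: [0.5025, 0.1557, 0.3138]
eef_rot: [-2.359, -2.075, -0.001]
wrist_force: [-0.3, 0.0, -0.5]
finger_gap: 0.16
grasp_force: 39.3
```

play_rows:
  rows:
    - [[0,0,-0.001],[0,0,0],1]
    - [[0,0,-0.001],[0,0,0],1]
    - [[0,0,-0.001],[0,0,0],1]
    - [[0,0,-0.001],[0,0,0],1]
    - [[0,0,-0.001],[0,0,0],1]
    - [[0,0,-0.001],[0,0,0],1]
    - [[0,0,0],[0,0,0],1]
    - [[0,0,0],[0,0,0],1]
    - [[0,0,0],[0,0,0],1]
    - [[0,0,0],[0,0,0],1]

```text
clock: 9.47
position: [0.5025, 0.1557, 0.3077]
eef_rot: [-2.359, -2.074, -0.0]
wrist_force: [0.5, -1.2, -1.1]
finger_gap: 0.159
grasp_force: 39.3
```

play_rows:
  rows:
    - [[0,0,-0.001],[0,0,0],1]
    - [[0,0,-0.001],[0,0,0],1]
    - [[0,0,-0.001],[0,0,0],1]
    - [[0,0,0],[0,0,0],1]
    - [[0,0,0],[0,0,0],1]
    - [[0,0,0],[0,0,0],1]
    - [[0,0,0],[0,0,0],1]
    - [[0,0,0],[0,0,0],1]
    - [[0,0,0],[0,0,0],1]
    - [[0,0,0],[0,0,0],1]

```text
clock: 10.3
position: [0.5028, 0.1557, 0.3063]
eef_rot: [-2.359, -2.074, -0.0]
wrist_force: [-3.3, -0.3, 8.4]
finger_gap: 0.165
grasp_force: 40.6
```

Contact is made (8 N upward). I'll ease off 1 mm and open slowly.

play_rows:
  rows:
    - [[0,0,0.001],[0,0,0],1]
    - [[0,0,0],[0,0,0],1]
    - [[0,0,0],[0,0,0],0.82]
    - [[0,0,0],[0,0,0],0.8]
    - [[0,0,0],[0,0,0],0.77]
    - [[0,0,0],[0,0,0],0.73]
    - [[0,0,0],[0,0,0],0.68]
    - [[0,0,0],[0,0,0],0.62]
    - [[0,0,0],[0,0,0],0.55]
    - [[0,0,0],[0,0,0],0.5]
  newtons: 20

```text
clock: 11.13
position: [0.5025, 0.1557, 0.3056]
eef_rot: [-2.359, -2.075, 0.0]
wrist_force: [1.0, 0.1, -0.2]
finger_gap: 0.498
grasp_force: 0.0
```

play_rows:
  rows:
    - [[0,0,0],[0,0,0],0.4]
    - [[0,0,0.003],[0,0,0],0.4]
    - [[0,0,0.005],[0,0,0],0.4]
    - [[0,0,0.01],[0,0,0],0.4]
    - [[0,0,0.015],[0,0,0],0.4]
    - [[0,0,0.02],[0,0,0],0.4]
    - [[0,0,0.03],[0,0,0],0.4]
    - [[0,0,0.03],[0,0,0],0.4]
    - [[0,0,0.03],[0,0,0],0.4]
    - [[0,0,0],[0,0,0],0.4]

```text
clock: 11.97
position: [0.5048, 0.1557, 0.4569]
eef_rot: [2.357, 2.072, 0.022]
wrist_force: [0.8, 0.6, 0.3]
finger_gap: 0.603
grasp_force: 0.0
```

```bash
python3 - <<'E'
from h import *
s=snap('side','side4.png')
b=cv2.resize(s['frame'][130:280,240:370,::-1],None,fx=4,fy=4,interpolation=cv2.INTER_CUBIC)
cv2.imwrite('pics/c4.png',b)
E
```

```text
(no output)
```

View pics/c4.png

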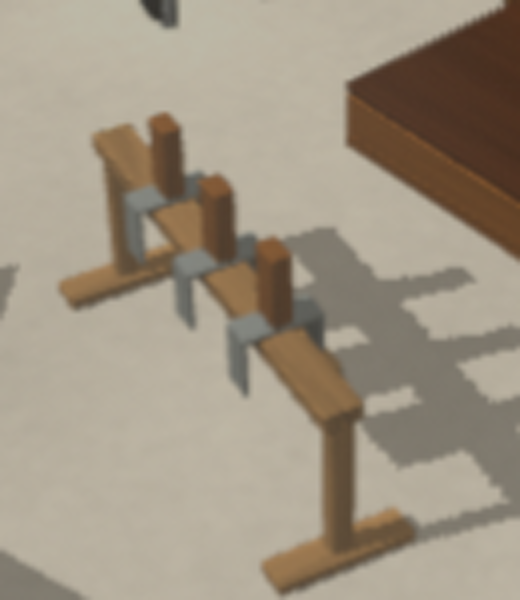

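The picture shows three tags hanging on the rail, upright and square. The hooked tag's grip is at (217,220), midway between its neighbours at (166,155) and (274,280), and the gripper is clear above. I'll hand the job in.

```bash
python3 -c "
from h import *
print(order.sign_off())"
```

```text
the job is handed in; nothing more can be done
None
```

The hooked tag hangs upright and square on the rail, midway between its two neighbours, which look undisturbed; it is released, the gripper is clear, and the job is handed in (no verdict was returned).

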